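# Clamp a tenoned chair block in the ratchet bench clamp

### The job

Stand the tenoned chair block, tenon up, on the two rests between the jaws of the bench clamp, its broad side facing the fixed jaw, then squeeze the clamp's trigger again and again, letting it spring back each time, until the sliding jaw grips the block firmly and its spring pad stays pressed in by at least half its travel, and let go. Squeeze with moderate force so that the soft wood is not bruised, move the jaw only with the trigger, and leave the other things on the bench where they are.

Things in the scene. Friction and masses are not known exactly. Their poses are not given: they have to be found in the camera images.
- block: the part to clamp: pale wooden block 60 x 36 x 40 mm (x, y, z) with a tenon 24 x 18 mm (x, y) and 40 mm tall in the middle of its top, 80 mm tall in all, 90 g give or take. Origin: centre of the underside; z up along the tenon. It stands loose on the bench at the start
- clamp: one-hand ratchet clamp screwed to a wooden base plank 130 x 265 x 18 mm, fixed to the bench. Origin on the bench directly below the fixed jaw's face; its y axis runs along the clamp bar from the fixed jaw towards the sliding jaw, z up. Behind the fixed jaw is a black housing (y = -134 to -22 mm, top 56 mm above the bench) on which the handle and the trigger stand
- bed (a point): point level with the tops of the two wooden rests (50 mm above the bench), 18 mm from the fixed jaw's face: where the middle of the block's underside belongs when the block touches the fixed jaw, its 60 mm side along the clamp's x. The rests lie at x = -24 and +24 mm, 14 mm wide, y = 0 to 32 mm, with the steel bar between and below them
- jaw: sliding jaw with its bar: grey post 50 mm wide in x, top 85 mm above the bench, with a black rubber pad (44 mm wide, 57 to 85 mm above the bench) on a spring in front. Origin at bench level below the unpressed pad's face. Moves along the clamp's -y towards the fixed jaw; at the start 54 to 72 mm lie between pad and fixed jaw. A ratchet with 6 mm teeth keeps it from going back
- pad_face (a point): middle of the pad's face, 71 mm above the bench. The pad can be pressed back 14 mm into the jaw; its spring takes 1.8 N per mm, so the pad's face 22 mm from jaw_post is no grip at all and 13 mm (pressed in 9 mm) is 16 N. A firm grip is 10 N or more, held with the trigger released; over 45 N bruises the wood
- jaw_post (a point): middle of the front face of the sliding jaw's post, behind the pad, 71 mm above the bench
- handle_back (a point): middle of the outer (clamp -y) face of the fixed upright handle, 112 mm above the bench, where a finger bears when squeezing. The handle post is 26 mm wide (x), 14 mm thick (y), top 131 mm above the bench
- trigger_bar (a point): axis of the round crossbar at the trigger's upper end: 16 mm diameter, 28 mm long along the clamp's x, 112 mm above the bench. At rest its outer (+y) side is 56 mm from the handle's outer face; fully squeezed towards the handle, 37 mm. The crossbar's push is passed to the jaw 1.7 times as strong, less about 10 N for spring and friction; a hand force of 20 to 30 N is plenty, 40 N too much
- trigger (a joint): trigger angle: 0 released, 0.31 rad fully squeezed. A spring (3 to 5 N at the crossbar) returns it. A full squeeze and release moves the jaw about 6 mm (one tooth; seldom none or two): the jaw starts to move after the first few mm of its 11 mm stroke and on release may settle back to the last tooth passed. A squeeze that passes no new tooth gains nothing
- offcut: bystander: flat loose wooden offcut 110 x 45 x 22 mm without tenon; origin centre of underside
- glue: bystander: white jar, 66 mm diameter, 85 mm tall; origin centre of underside
- mallet: bystander: hammer lying on the bench, about 0.3 m long; origin on its underside
- fixed_jaw (a point): middle of the fixed jaw's face, 71 mm above the bench. The fixed jaw is grey, 50 mm wide in the clamp's x, from y = -22 to 0 mm, top 85 mm above the bench
Things that resemble listed ones, but are neither listed nor needed, are in the scene too. What is shaped like the block but blue or pink is not meant.

How it is judged:
By the outcome, as a careful person would: the job done as asked, in the order asked, and still so for the second after the job is handed in, with the robot touching nothing.
It also fails if it takes over 61 s, if anything falls off the work surface, if the arm or the gripper's body presses on something with over 40 N, if the wrist force passes 120 N, or if a joint passes its speed limit or range.

### The arm

A 7-joint arm with a two-finger parallel gripper is mounted at the origin on the work surface. World frame = base frame: x ahead of the robot, y to its left, z up, the work surface at z = 0. Lengths are in m, angles in rad, forces in N, time in s.
With the tool pointing down it reaches from about 0.425 to 0.875 m from the base axis. Payload 4.7 kg.
Tool frame: the origin (TCP) lies at the very end of the fingers, on their centre line; the grasp point (between the pads) lies 19 mm behind it (manip.grasp_offset is the distance from the TCP to the grasp point, in m); z points along the fingers, y is the line along which they close (so a half turn about z gives the same grasp; the last joint's range is limited). The gripper opens to 85 mm and grips with 20 to 120 N. Pads are 22 mm wide; open, the fingers measure 114 mm over their backs; the gripper's body (76 mm by 85 mm) begins 54 mm behind the grasp point. The pads swing forward as they close: fully open they stand 13 mm farther back than shut.
Start: joints at [-1.281, 0.321, -0.07, 1.45, 0.023, 1.371, -0.057], TCP at [0.177, 0.625, 0.231] pointing down, gripper open.
Joint ranges: [-2.86, 2.86], [-0.3, 2.09], [-1.38, 1.24], [0.06, 2.45], [-1.56, 4.7], [0.09, 2.05], [-2.69, 2.69]. Speed limits (rad/s): [2.57, 2.57, 3.14, 3.14, 3.14, 3.14, 3.14].

### API

Orientations are given as a rotation vector (axis times angle).
In Python, from bench import manip gives the robot as it stands.
- The arm moves only by the shell command python3 -m handwheel 'ROWS' [FORCE]. ROWS is a JSON list of rows, 1 to 20 of them, each of 7 numbers: the opening from 0.0 (shut) to 1.0 (fully open), then dx, dy, dz in m, then a rotation vector rx, ry, rz in rad; each row is the pose to reach, as a shift and turn from the pose commanded when the command began, along the tool's axes at that moment; what a row does not reach only later rows make up. A row lasts 1/12 s, in which the tool goes at most 0.0417 m and 0.125 rad, less where a joint would pass 70% of its speed; a pose out of reach is approached as far as the arm can. The fingers move at their own pace and stop on an object; FORCE is the grip in N (left out, the last holds). Time passes only in rows, so rows that do not move let the fingers close. It prints the time, the measured TCP pose, the force, the opening and the grip force at its end.
- manip.get_obs(): the state, without advancing time (a new reading comes with each control period).
- manip.snapshot(name): name is "scene" or "top" or "wrist"; returns a dict with "color" (480x640x3 uint8, red, green, blue), "fx", "fy", "cx", "cy" (pixels), "pose" (4x4, takes a point from camera to world coordinates); the wrist camera has in their place "mount" (4x4, takes a point from camera to tool coordinates, whose origin is the TCP and whose axes are the flange's). Camera axes: x right, y up, looking along -z (the intrinsics and any distortion apply to the point x, -y, -z); pixel columns grow to the right and rows downward; lengths in m; the calibration is good to about 2 mm. A picture is of the moment at which its call begins: read the wrist's pose just before it. There is no depth.
- manip.close_job(): hands the job in; it is judged then, once.
The state is a dict: "clock": time; "qpos": joint angles; "joint_vel": joint speeds; "effort": joint torques, N m; "position": TCP position; "tool_rot": TCP orientation; "wrist_force": force on the tool from outside, world axes, zero at the start; "ft_torque": the same for the moment, N m; "width": opening from 0.0 (shut) to 1.0 (fully open); "finger_force": force on a finger pad.
Only numpy, scipy, OpenCV 4.12 (cv2) and the standard library are available. Lean on these libraries where they do the work, as an engineer would, in place of code of your own. Each camera call takes 0.05 s, during which the arm holds its last target. There are 200 camera calls.

## Working session

There is one attempt and no reset: what is moved stays moved. The work goes in short steps, Python scripts to look and compute and a shell command to move; the robot and the scene stay as the last step left them, time stands still between calls to the robot, and variables do not carry over. Pictures are saved under pics/ and viewed, at most 10 in all, crops included, and the job is handed in when it is done.

```bash
mkdir -p pics; ls; cat > h.py <<'E'
import numpy as np, cv2
from bench import manip
from scipy.spatial.transform import Rotation as R
def snap(n,f):
    o=manip.get_obs(); s=manip.snapshot(n)
    if n=="wrist":
        T=np.eye(4);T[:3,:3]=R.from_rotvec(o["tool_rot"]).as_matrix();T[:3,3]=o["position"]; s["pose"]=T@s["mount"]
    cv2.imwrite(f"pics/{f}.png",s["color"][:,:,::-1]); np.savez(f"pics/{f}.npz",**{k:v for k,v in s.items() if v is not None}); return s
def ray(s,u,v):
    d=np.array([(u-s["cx"])/s["fx"],-(v-s["cy"])/s["fy"],-1.]); P=s["pose"]; return P[:3,3],P[:3,:3]@d
def pt(s,u,v,z):
    o,d=ray(s,u,v); return o+d*(z-o[2])/d[2]
def proj(s,p):
    P=s["pose"];q=P[:3,:3].T@(np.array(p)-P[:3,3]);return np.array([s["cx"]-s["fx"]*q[0]/q[2],s["cy"]+s["fy"]*q[1]/q[2]])
def load(f): return dict(np.load(f"pics/{f}.npz",allow_pickle=True))
E
python3 - <<'E'
from h import *
o=manip.get_obs();print(o)
for n in("top","scene"):
    s=snap(n,n+"0");print({k:v for k,v in s.items() if k!="color"})
E
```

```text
pics
{'clock': 0.0, 'qpos': array([-1.28090689,  0.32184331, -0.07010522,  1.45169308,  0.02263016,
        1.37080283, -0.0569197 ]), 'joint_vel': array([-0.00126757,  0.00015238,  0.00133315, -0.00073725, -0.00010775,
        0.00140509,  0.00084368]), 'effort': array([ 5.20853373e-04, -4.93580103e+01, -3.81734949e-01, -3.14327896e+01,
        1.31369289e-02,  1.17801887e-02,  3.39051155e-05]), 'position': array([0.17689562, 0.62489599, 0.23020141]), 'tool_rot': array([-4.31759816e-01, -3.11163185e+00,  3.06841334e-03]), 'wrist_force': array([-0.58907575,  0.09438441,  0.37623374]), 'ft_torque': array([-0.05125582, -0.0116943 , -0.02595337]), 'finger_force': 0.0, 'width': 1.0011929318477015}
{'fx': 618.2785752263992, 'fy': 618.2785752263992, 'cx': 319.4883243635683, 'cy': 240.201894523123, 'pose': array([[ 0.0232657 ,  0.99809099, -0.05721093,  0.4506847 ],
       [-0.99961607,  0.0223636 , -0.01635798, -0.02466308],
       [-0.01504731,  0.05756955,  0.99822809,  1.42858282],
       [ 0.        ,  0.        ,  0.        ,  1.        ]])}
{'fx': 479.36084624493174, 'fy': 479.36084624493174, 'cx': 331.6645577260263, 'cy': 245.42865180282047, 'pose': array([[-0.67703727, -0.40068124,  0.61731279,  1.1293604 ],
       [ 0.73589281, -0.37891969,  0.56114316,  0.51515355],
       [ 0.00907244,  0.83419087,  0.5514012 ,  0.61386261],
       [ 0.        ,  0.        ,  0.        ,  1.        ]])}
```

View pics/top0.png

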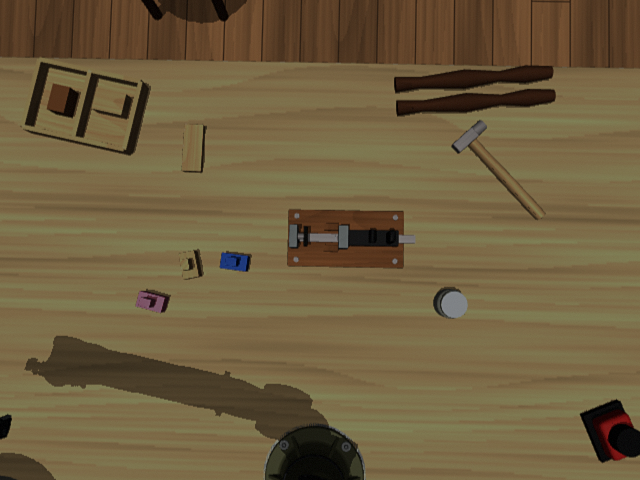

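View pics/scene0.png

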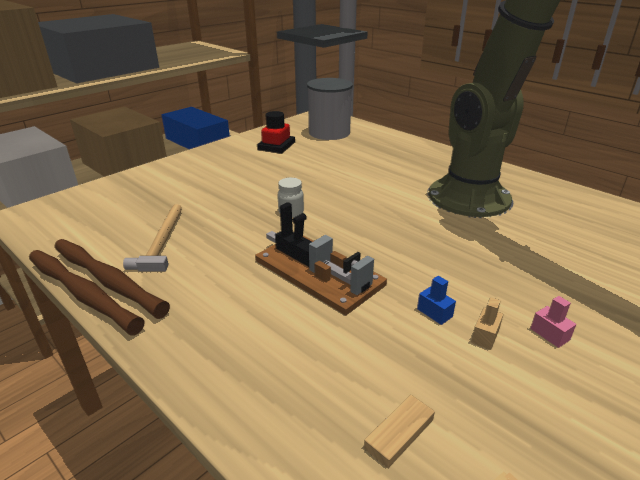

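The only pale tenoned piece is at top px (190,264). Possible confusions are the blue block (235,261), the pink block (152,301), the flat offcut (193,148), the brown tray block (62,98) and the pale tray piece (115,103). The clamp is at (345,239), with its sliding jaw at the left and its handle at the right. I'll check both in close crops.

```bash
python3 - <<'E'
from h import *
a=cv2.imread("pics/top0.png");b=cv2.imread("pics/scene0.png")
A=cv2.resize(a[200:320,125:265],None,fx=4,fy=4,interpolation=cv2.INTER_CUBIC)[:,:560]
B=cv2.resize(a[200:280,280:420],None,fx=4,fy=4,interpolation=cv2.INTER_CUBIC)
C=cv2.resize(b[170:320,250:400],None,fx=4,fy=4,interpolation=cv2.INTER_CUBIC)
D=cv2.resize(b[265:355,410:510],None,fx=4,fy=4,interpolation=cv2.INTER_CUBIC)
c=np.zeros((600,800,3),np.uint8); c[:480,:400]=A[:,:400]; E=cv2.resize(D,(400,360)); c[:360,400:]=E
cv2.imwrite("pics/c1.png",c)
c=np.zeros((600,800,3),np.uint8); c[:320,:560]=B; cc=cv2.resize(C,(400,400)); c[200:600,400:]=cc; c[:320,:400]=B[:,:400]; c[330:600,:160]=0
c[330:550,:400]=cv2.resize(B,(400,220)); cv2.imwrite("pics/c2.png",c)
E
```

```text
(no output)
```

View pics/c1.png

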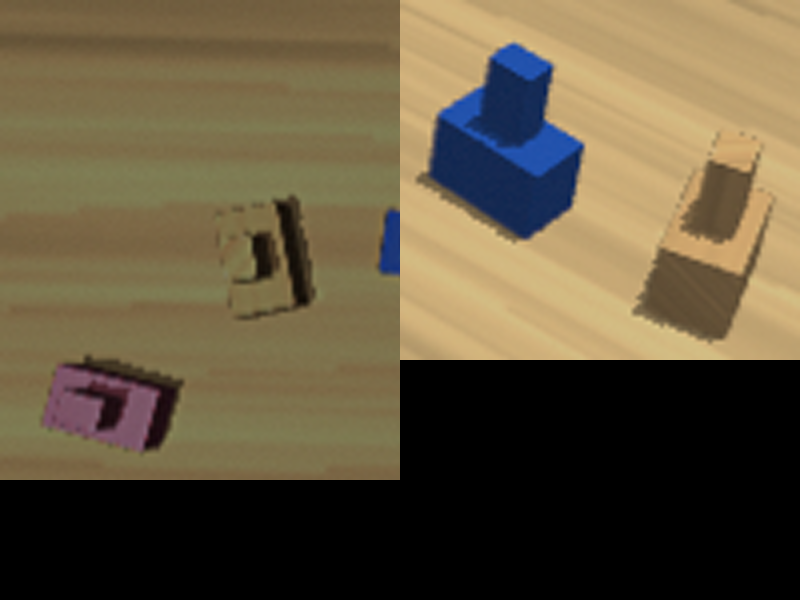

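View pics/c2.png

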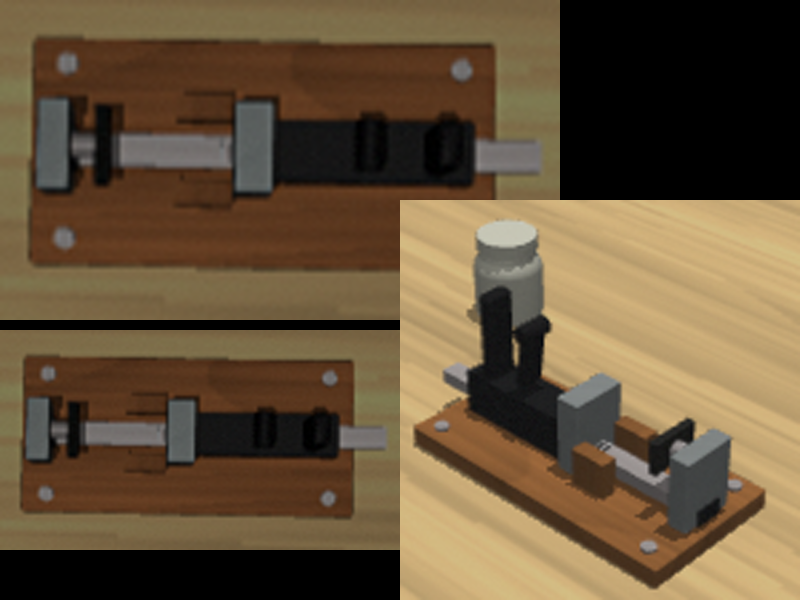

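Choice confirmed: the pale block stands tenon up, its long side roughly along world x, with top-face corners in crop 1 near (217,210), (275,203), (296,305) and (235,318). In crop 2 the plank corners are about (35,38), (495,44) and (30,262), and the fixed jaw top spans (237..274, 100..194).

```bash
python3 - <<'E'
from h import *
s=load("top0")
def t(x,y,z,ox): return pt(s,ox+x/4,200+y/4,z)
for n,l,z,ox in(("plank",[(35,38),(495,44),(30,262)],.018,280),("fix",[(237,100),(274,101),(272,195),(235,192)],.085,280),("post",[(38,98),(72,100),(70,190),(36,188)],.085,280),("pad",[(97,105),(110,105),(109,185),(95,185)],.085,280),("bar",[(363,170),(383,170)],.112,280),("handle",[(430,173),(460,173)],.131,280),
 ("blk",[(217,210),(275,203),(296,305),(235,318)],.04,125),("ten",[(220,235),(252,230),(258,277),(232,283)],.08,125)):
    p=np.array([t(x,y,z,ox) for x,y in l]);print(n,p[:,:2].round(4).tolist(),p.mean(0).round(4))
print(R.from_rotvec(manip.get_obs()["tool_rot"]).as_matrix().round(3))
print(load("scene0")["pose"][:3,3], manip.snapshot("wrist")["mount"])
E
```

```text
plank [[0.6005, 0.0706], [0.6027, -0.1927], [0.4721, 0.0701]] [ 0.5584 -0.0173  0.018 ]
fix [[0.5618, -0.0449], [0.5617, -0.0651], [0.5105, -0.065], [0.5116, -0.0449]] [ 0.5364 -0.055   0.085 ]
post [[0.5605, 0.0636], [0.5598, 0.045], [0.5107, 0.0448], [0.5114, 0.0634]] [0.5356 0.0542 0.085 ]
pad [[0.5574, 0.0313], [0.5576, 0.0242], [0.5139, 0.0237], [0.5137, 0.0313]] [0.5357 0.0276 0.085 ]
bar [[0.5237, -0.1124], [0.5239, -0.123]] [ 0.5238 -0.1177  0.112 ]
handle [[0.5218, -0.1462], [0.5222, -0.1619]] [ 0.522  -0.1541  0.131 ]
blk [[0.4954, 0.3136], [0.5001, 0.281], [0.443, 0.2671], [0.4349, 0.3013]] [0.4684 0.2908 0.04  ]
ten [[0.4805, 0.3017], [0.4836, 0.2843], [0.458, 0.2801], [0.4544, 0.2942]] [0.4691 0.2901 0.08  ]
[[-0.962  0.272 -0.   ]
 [ 0.272  0.962 -0.002]
 [-0.    -0.002 -1.   ]]
[1.1293604  0.51515355 0.61386261] [[ 2.54439936e-04  9.47230266e-01  3.20553829e-01  8.32592785e-02]
 [ 9.99999854e-01 -3.93779103e-04  3.69858582e-04 -1.48522212e-04]
 [ 4.76568643e-04  3.20553689e-01 -9.47230228e-01 -1.41878085e-01]
 [ 0.00000000e+00  0.00000000e+00  0.00000000e+00  1.00000000e+00]]
```

```bash
python3 -m handwheel '[[1,-0.372,-0.242,0,0,0,-0.49],[1,-0.372,-0.242,0,0,0,-0.49],[1,-0.372,-0.242,0,0,0,-0.49],[1,-0.372,-0.242,0,0,0,-0.49],[1,-0.372,-0.242,0,0,0,-0.49],[1,-0.372,-0.242,0,0,0,-0.49],[1,-0.372,-0.242,0,0,0,-0.49],[1,-0.372,-0.242,0,0,0,-0.49],[1,-0.372,-0.242,0,0,0,-0.49],[1,-0.372,-0.242,0,0,0,-0.49],[1,-0.372,-0.242,0,0,0,-0.49],[1,-0.372,-0.242,0,0,0,-0.49],[1,-0.372,-0.242,0,0,0,-0.49],[1,-0.372,-0.242,0,0,0,-0.49]]' 40
python3 - <<'E'
from h import *
s=snap("wrist","w1");o=manip.get_obs();print(o["clock"],o["joint_vel"].round(3))
# tenon predicted pixel
print(proj(s,(.469,.2905,.08)),proj(s,(.469,.2905,.04)))
E
```

```text
clock: 1.32
position: [0.4684, 0.292, 0.2311]
tool_rot: [0.337, -3.123, -0.001]
wrist_force: [-0.7, 0.1, -0.1]
width: 1.002
finger_force: 0.0
1.3667 [-0.012 -0.002 -0.011 -0.001  0.002 -0.002  0.001]
[312.83080936 224.66806849] [313.03584229 214.00032299]
```

View pics/w1.png

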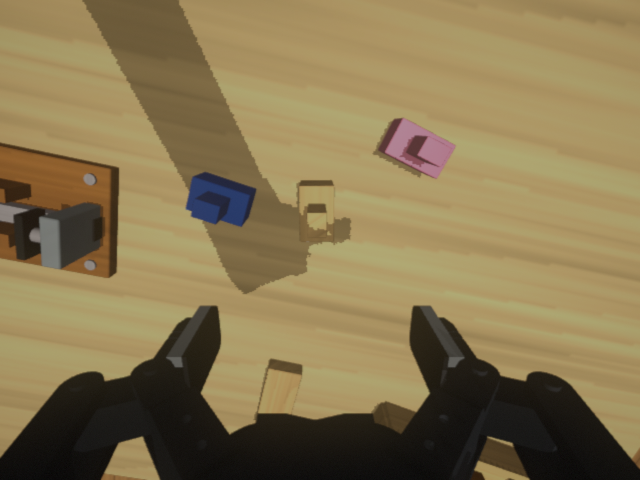

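The wrist view shows the pale block alone, centred near (317,212) with its tenon near (318,215) and its edges nearly vertical in the image. A zoom will give the corners.

```bash
python3 - <<'E'
from h import *
a=cv2.imread("pics/w1.png")[170:255,285:360]
cv2.imwrite("pics/c3.png",cv2.resize(a,None,fx=7,fy=7,interpolation=cv2.INTER_CUBIC))
E
```

```text
(no output)
```

View pics/c3.png

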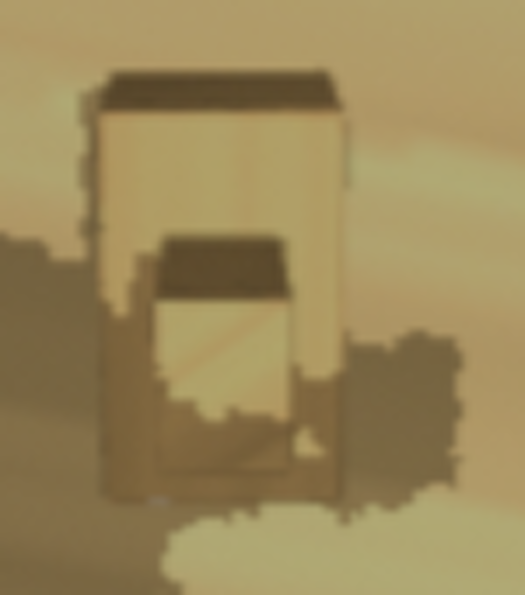

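The block's top-face corners are at zoomed px (100,110), (342,110), (343,502) and (102,500). The tenon top is at (155,298) to (291,470), aligned with the tool.

```bash
python3 - <<'E'
from h import *
s=load("w1")
o=manip.get_obs();Rt=R.from_rotvec(o["tool_rot"]).as_matrix()
for l,z in(([(100,110),(342,110),(343,502),(102,500)],.04),([(155,298),(291,298),(290,470),(157,470)],.08)):
    p=np.array([pt(s,285+x/7,170+y/7,z) for x,y in l]);m=p.mean(0)
    d=p[0]+p[1]-p[2]-p[3];print(m.round(4),np.linalg.norm(p[0]-p[3]),np.linalg.norm(p[0]-p[1]),np.degrees(np.arctan2(-d[1],-d[0])),"tool",(Rt.T@(m-o["position"])).round(4))
print(np.degrees(np.arctan2(-Rt[1,0],-Rt[0,0])))
E
```

```text
[0.4686 0.2943 0.04  ] 0.058840735203895336 0.034568342468084316 12.638091473383549 tool [-0.0011  0.0013  0.1911]
[0.4685 0.2942 0.08  ] 0.02333512440789522 0.017545547083751313 12.593661150828758 tool [-0.001   0.0013  0.1511]
12.402282760894044
```

```bash
python3 -m handwheel '[[1,-0.001,0.001,0.04,0,0,0],[1,-0.001,0.001,0.08,0,0,0],[1,-0.001,0.001,0.12,0,0,0],[1,-0.001,0.001,0.155,0,0,0],[1,-0.001,0.001,0.175,0,0,0],[1,-0.001,0.001,0.185,0,0,0],[1,-0.001,0.001,0.185,0,0,0],[0,-0.001,0.001,0.185,0,0,0],[0,-0.001,0.001,0.185,0,0,0],[0,-0.001,0.001,0.185,0,0,0],[0,-0.001,0.001,0.185,0,0,0],[0,-0.001,0.001,0.185,0,0,0],[0,-0.001,0.001,0.185,0,0,0],[0,-0.001,0.001,0.185,0,0,0],[0,-0.001,0.001,0.185,0,0,0]]' 30
```

```text
clock: 2.62
position: [0.4703, 0.2929, 0.0472]
tool_rot: [-0.336, 3.123, 0.001]
wrist_force: [-0.8, -0.4, 5.6]
width: 0.205
finger_force: 35.6
```

```bash
python3 -m handwheel '[[0,0,0,-0.03,0,0,0],[0,0,0,-0.07,0,0,0],[0,0,0,-0.11,0,0,0],[0,0,-0.03,-0.14,0,0,0.1],[0,0.004,-0.324,-0.15,0,0,0.213],[0,0.004,-0.324,-0.15,0,0,0.213],[0,0.004,-0.324,-0.15,0,0,0.213],[0,0.004,-0.324,-0.15,0,0,0.213],[0,0.004,-0.324,-0.15,0,0,0.213],[0,0.004,-0.324,-0.15,0,0,0.213],[0,0.004,-0.324,-0.15,0,0,0.213],[0,0.004,-0.324,-0.15,0,0,0.213],[0,0.004,-0.324,-0.15,0,0,0.213],[0,0.004,-0.324,-0.15,0,0,0.213],[0,0.004,-0.324,-0.15,0,0,0.213],[0,0.004,-0.324,-0.15,0,0,0.213]]' 30
python3 - <<'E'
from h import *
s=snap("wrist","w2");o=manip.get_obs();print(o["position"],o["tool_rot"],s["pose"].round(4).tolist(),s["fx"])
print(proj(s,(.5364,-.0449,.085)))
snap("scene","scene1")
E
```

```text
clock: 3.95
position: [0.5345, -0.0229, 0.1959]
tool_rot: [0.007, -3.141, -0.001]
wrist_force: [0.1, 0.4, -1.6]
width: 0.206
finger_force: 34.6
[ 0.53462586 -0.02310009  0.19605285] [ 6.73269075e-03 -3.14113367e+00 -6.17588827e-04] [[-0.0046, -0.9475, -0.3198, 0.4514], [1.0, -0.0043, -0.0016, -0.0233], [0.0001, -0.3198, 0.9475, 0.3379], [0.0, 0.0, 0.0, 1.0]] 332.932380323175
[287.3543391  240.17890268]
```

View pics/w2.png

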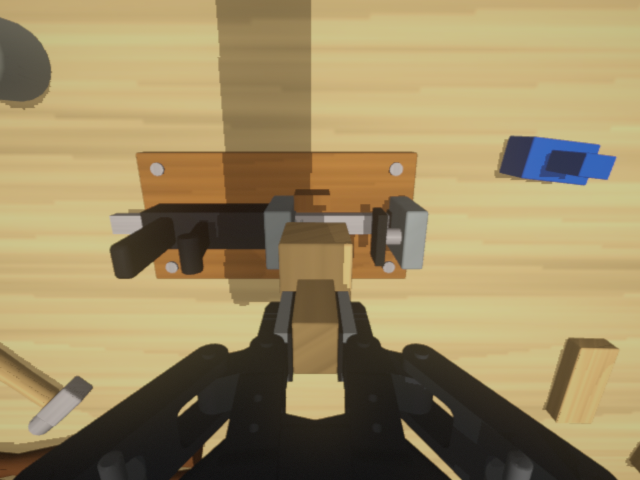

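The block is held squarely at about (316,300) over the bed. The fixed jaw is at cols 266–295, the pad at 373–387, the sliding post at 390–425, the crossbar near (190,240) and the handle near (130,250). I'll read the edges numerically.

```bash
python3 - <<'E'
from h import *
s=load("w2");g=cv2.cvtColor(s["color"],cv2.COLOR_RGB2GRAY)
for r in(202,212,219): print(r,"fix",g[r,258:304].tolist());
for r in (215,235,255): print(r,"pad",g[r,364:432].tolist())
for r in(208,213): print("xrows",[g[185:225:1,c].tolist() for c in ([280] if r==208 else [405])])
print("plank col350",g[140:165,350].tolist())
for y in(-.0669,-.0449,):
  for z in(.085,.05): print(y,z,proj(s,(.52,y,z)))
for x in(.5114,.5614): print(x,proj(s,(x,-.055,.085)),proj(s,(x,.054,.085)))
print(proj(s,(.4715,.0,.018)),proj(s,(.4687,-.02,.018)))
E
```

```text
202 fix [80, 79, 79, 79, 79, 79, 80, 80, 79, 79, 79, 76, 70, 66, 65, 65, 64, 65, 65, 65, 64, 65, 65, 66, 66, 66, 66, 67, 66, 66, 66, 66, 67, 66, 65, 65, 71, 75, 75, 76, 77, 78, 79, 78, 77, 78]
212 fix [33, 31, 32, 31, 32, 44, 78, 93, 96, 96, 96, 96, 96, 96, 96, 97, 97, 96, 96, 97, 97, 96, 97, 97, 96, 97, 97, 96, 97, 96, 96, 91, 79, 65, 57, 57, 58, 62, 74, 79, 79, 79, 79, 80, 80, 79]
219 fix [37, 37, 39, 38, 38, 49, 84, 102, 109, 109, 110, 109, 109, 109, 109, 109, 109, 109, 109, 109, 109, 109, 109, 108, 109, 109, 108, 108, 109, 109, 108, 101, 89, 69, 58, 57, 65, 97, 116, 122, 122, 122, 121, 114, 112, 118]
215 pad [100, 90, 89, 89, 89, 89, 89, 86, 62, 44, 41, 43, 42, 43, 49, 52, 53, 54, 55, 54, 53, 54, 55, 66, 79, 63, 49, 53, 63, 69, 69, 69, 69, 69, 69, 68, 68, 70, 70, 71, 70, 80, 115, 141, 159, 165, 165, 165, 165, 165, 164, 164, 163, 163, 162, 162, 161, 161, 161, 160, 160, 160, 158, 153, 177, 191, 194, 194]
235 pad [86, 86, 86, 90, 116, 125, 111, 75, 46, 41, 41, 41, 43, 51, 57, 58, 58, 58, 57, 58, 59, 65, 108, 156, 169, 170, 171, 170, 171, 171, 171, 171, 171, 170, 170, 170, 166, 130, 
[... 622 characters left out ...]
109, 109, 108, 108, 108, 108]]
xrows [[135, 134, 132, 130, 128, 127, 127, 126, 126, 125, 117, 97, 83, 81, 80, 80, 79, 81, 80, 79, 79, 79, 79, 79, 77, 75, 73, 74, 76, 77, 80, 83, 85, 90, 93, 95, 99, 101, 106, 109]]
plank col350 [189, 188, 187, 187, 185, 184, 184, 184, 184, 184, 180, 144, 100, 118, 133, 137, 137, 137, 137, 136, 137, 137, 139, 140, 139]
-0.0669 0.085 [258.88535338 220.26267055]
-0.0669 0.05 [265.17374575 209.91197807]
-0.0449 0.085 [286.90053112 220.38706168]
-0.0449 0.05 [290.03541493 210.02361036]
0.5114 [273.65793344 209.62939855] [413.83957747 210.25904986]
0.5614 [275.77197536 268.84419967] [407.79954192 269.39956335]
[339.75244048 151.27863124] [318.26701456 148.05451641]
```

```bash
python3 -m handwheel '[[0,-0.0035,0.001,0.02,0,0,0],[0,-0.0035,0.001,0.05,0,0,0],[0,-0.0035,0.001,0.075,0,0,0],[0,-0.0035,0.001,0.085,0,0,0],[0,-0.0035,0.001,0.09,0,0,0],[0,-0.0035,0.001,0.094,0,0,0],[0,-0.0035,0.001,0.094,0,0,0]]' 30; python3 - <<'E'
from h import *
s=snap("wrist","w3")
E
python3 -m handwheel '[[0,0,0,0.002,0,0,0],[0,0,0,0.004,0,0,0],[0,0,0,0.004,0,0,0]]'
```

```text
clock: 4.63
position: [0.5388, -0.0237, 0.1028]
tool_rot: [-0.003, 3.141, 0.0]
wrist_force: [-0.4, -0.9, -1.1]
width: 0.207
finger_force: 34.6
clock: 4.93
position: [0.5387, -0.0238, 0.0988]
tool_rot: [-0.002, 3.141, 0.001]
wrist_force: [0.5, 0.1, -0.2]
width: 0.204
finger_force: 34.7
```

View pics/w3.png

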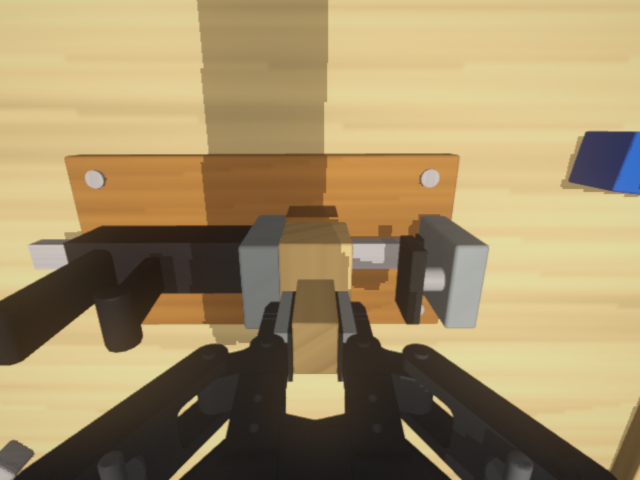

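The block sits between the jaws, close beside the fixed jaw (edge at about col 280), over the rests. I'll lower the last bit and release.

```bash
python3 -m handwheel '[[0,0,0,0.001,0,0,0],[0,0,0,0.002,0,0,0],[0,0,0,0.002,0,0,0]]'
```

```text
clock: 5.18
position: [0.5387, -0.0238, 0.0972]
tool_rot: [-0.002, 3.141, 0.001]
wrist_force: [-1.4, 0.4, 4.2]
width: 0.204
finger_force: 35.4
```

```bash
python3 -m handwheel '[[1,0,0,0,0,0,0],[1,0,0,0,0,0,0],[1,0,0,0,0,0,0],[1,0,0,0,0,0,0],[1,0,0,0,0,0,0],[1,0,0,-0.03,0,0,0],[1,0,0,-0.07,0,0,0],[1,0,-0.03,-0.1,0,0,0],[1,0,-0.07,-0.103,0,0,0],[1,0,-0.11,-0.103,0,0,0],[1,0,-0.121,-0.103,0,0,0],[1,0,-0.121,-0.103,0,0,0],[1,0,-0.121,-0.103,0,0,0]]'
python3 - <<'E'
from h import *
s=snap("wrist","w4");snap("scene","scene2");snap("top","top1")
E
```

```text
clock: 6.27
position: [0.5381, -0.1454, 0.199]
tool_rot: [-0.001, -3.141, -0.001]
wrist_force: [0.8, 1.1, -0.9]
width: 1.005
finger_force: 0.0
```

View pics/w4.png

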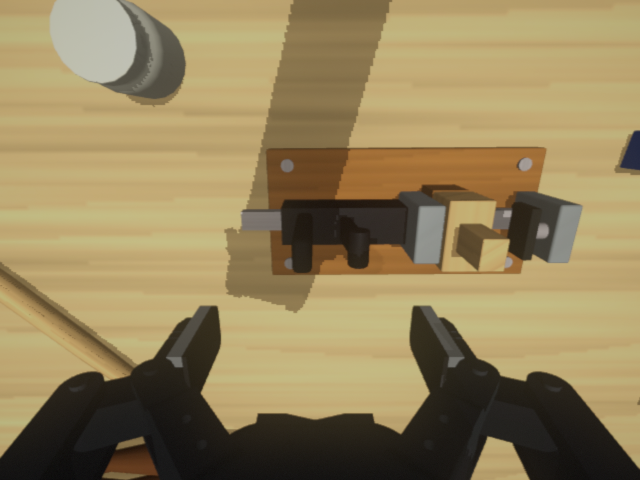

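The block stands on the rests against the fixed jaw at (470,235). The handle is at cols 292–312 and the crossbar at cols 346–369, row about 248. I'll measure those two.

```bash
python3 - <<'E'
from h import *
s=load("w4");g=cv2.cvtColor(s["color"],cv2.COLOR_RGB2GRAY)
for r in(255,260,264): print(r,g[r,286:318].tolist(),g[r,338:376].tolist())
print(g[225:280,303].tolist(),g[225:280,358].tolist())
for u in(292,312): print("h",pt(s,u,262,.131).round(4))
for u in(346,369): print("b",pt(s,u,250,.112).round(4))
print(proj(s,(.5374,-.1,.112)))
E
```

```text
255 [77, 76, 77, 76, 74, 61, 42, 36, 37, 35, 38, 38, 37, 38, 37, 37, 36, 36, 36, 35, 34, 34, 33, 33, 32, 34, 55, 71, 74, 76, 75, 75] [105, 104, 105, 104, 102, 86, 76, 73, 72, 54, 36, 33, 33, 33, 34, 35, 34, 35, 37, 41, 44, 44, 40, 37, 35, 35, 35, 36, 35, 34, 47, 93, 107, 109, 108, 108, 109, 108]
260 [103, 106, 104, 106, 105, 90, 58, 38, 35, 37, 37, 38, 37, 37, 38, 37, 36, 36, 35, 36, 36, 36, 36, 34, 34, 38, 65, 75, 75, 75, 76, 76] [112, 112, 112, 112, 111, 111, 111, 107, 102, 75, 44, 35, 35, 36, 36, 36, 36, 38, 37, 37, 39, 38, 38, 37, 38, 38, 37, 37, 37, 37, 53, 94, 107, 107, 108, 107, 108, 107]
264 [109, 108, 105, 106, 105, 92, 61, 40, 37, 38, 39, 38, 39, 40, 36, 37, 38, 38, 37, 37, 36, 36, 36, 35, 35, 39, 68, 79, 80, 80, 81, 80] [118, 118, 118, 118, 118, 118, 117, 118, 115, 91, 57, 39, 38, 38, 38, 38, 39, 40, 39, 39, 39, 39, 40, 38, 39, 38, 39, 39, 38, 50, 95, 111, 114, 114, 115, 114, 113, 113]
[24, 25, 27, 26, 26, 27, 27, 26, 27, 29, 27, 27, 27, 28, 28, 32, 31, 31, 35, 36, 36, 36, 34, 35, 36, 36, 36, 34, 37, 35, 36, 36, 36, 35, 35, 36, 36, 37, 37, 38, 36, 38, 38, 38, 39, 39, 39, 43, 72, 85, 113, 119, 120, 120, 120] [44, 40, 32, 26, 27, 26, 28, 28, 40, 44, 43, 43, 44, 43, 44, 44, 44, 45, 45, 46, 45, 44, 46, 45, 44, 45, 46, 46, 45, 45, 44, 41, 39, 37, 38, 39, 38, 39, 38, 39, 38, 39, 45, 60, 102, 110, 110, 109, 113, 135, 169, 175, 176, 177, 177]
h [ 0.5412 -0.1609  0.131 ]
h [ 0.5412 -0.1473  0.131 ]
b [ 0.5395 -0.1225  0.112 ]
b [ 0.5395 -0.1056  0.112 ]
[376.87848266 247.27374319]
```

```bash
python3 -m handwheel '[[1,0,0.001,0.04,0,0,0],[1,0,0.001,0.075,0,0,0],[1,0,0.001,0.1,0,0,0],[1,0,0.001,0.113,0,0,0],[1,0,0.001,0.113,0,0,0],[1,0,0.001,0.113,0,0,0]]' 25; python3 -m handwheel '[[0.4,0,0,0,0,0,0],[0.4,0,0,0,0,0,0],[0.4,0,0,0,0,0,0],[0.4,0,0,0,0,0,0],[0.4,0,0,0,0,0,0],[0.4,0,0,0,0,0,0],[0.4,0,0,0,0,0,0],[0.4,0,0,0,0,0,0]]' 25
```

```text
clock: 6.92
position: [0.5388, -0.1432, 0.0865]
tool_rot: [0.004, -3.141, -0.0]
wrist_force: [0.5, -0.8, 1.0]
width: 1.002
finger_force: 0.0
clock: 7.58
position: [0.5414, -0.1435, 0.0906]
tool_rot: [-0.003, 3.135, 0.002]
wrist_force: [-1.3, 1.6, 12.0]
width: 0.421
finger_force: 27.3
```

```bash
python3 -m handwheel '[[1,0,0,0,0,0,0],[1,0,0,0,0,0,0],[1,0,0,0,0,0,0],[1,0,0,0,0,0,0],[1,0,0,0,0,0,0],[1,0,0,0,0,0,0]]' 25; python3 - <<'E'
from h import *
a=load("w4")["color"];s=snap("wrist","w5");g=cv2.cvtColor(s["color"],cv2.COLOR_RGB2GRAY)
t0=load("top1")["color"]; t=snap("top","top2")["color"]
for q in(t0,t): print([q[r,284:325].max(1).tolist() for r in(237,)])
for y in(.0237,.0451,.0636):print(proj(s,(.53,y+.003,.085)))
E
```

```text
clock: 8.08
position: [0.5383, -0.1449, 0.0864]
tool_rot: [0.001, -3.142, 0.001]
wrist_force: [0.6, 0.6, -0.2]
width: 1.002
finger_force: 0.0
[[136, 136, 137, 136, 87, 92, 98, 99, 98, 99, 101, 102, 88, 36, 96, 95, 95, 95, 99, 67, 13, 11, 12, 19, 62, 68, 128, 128, 127, 126, 125, 126, 125, 126, 124, 126, 123, 115, 135, 136, 134]]
[[133, 135, 136, 135, 85, 78, 82, 81, 80, 68, 99, 100, 98, 99, 99, 101, 97, 51, 92, 96, 94, 98, 99, 70, 15, 10, 10, 16, 62, 67, 128, 127, 126, 125, 125, 124, 124, 113, 133, 136, 133]]
[672.8709338  293.43745038]
[717.58048971 293.4943983 ]
[756.2412817  293.54364171]
```

```bash
cat > m.py <<'E'
from h import *
import sys
q=snap("top",sys.argv[1]);t=q["color"].astype(int)
print(t[237,284:345].max(1).tolist(),manip.get_obs()["clock"])
E
python3 -m handwheel '[[0.4,0,0,0,0,0,0],[0.4,0,0,0,0,0,0],[0.4,0,0,0,0,0,0],[0.4,0,0,0,0,0,0],[0.4,0,0,0,0,0,0],[0.4,0,0,0,0,0,0],[1,0,0,0,0,0,0],[1,0,0,0,0,0,0],[1,0,0,0,0,0,0],[1,0,0,0,0,0,0],[1,0,0,0,0,0,0]]' 25; python3 m.py top3
python3 -m handwheel '[[0.4,0,0,0,0,0,0],[0.4,0,0,0,0,0,0],[0.4,0,0,0,0,0,0],[0.4,0,0,0,0,0,0],[0.4,0,0,0,0,0,0],[0.4,0,0,0,0,0,0]]' 25;python3 -m handwheel '[[1,0,0,0,0,0,0],[1,0,0,0,0,0,0],[1,0,0,0,0,0,0],[1,0,0,0,0,0,0],[1,0,0,0,0,0,0]]' 25;  python3 m.py top4
```

```text
clock: 9.1
position: [0.5382, -0.145, 0.0862]
tool_rot: [0.001, -3.141, 0.002]
wrist_force: [0.1, 0.1, -0.2]
width: 1.0
finger_force: 0.0
[136, 133, 136, 135, 88, 78, 81, 81, 80, 79, 81, 71, 87, 100, 99, 99, 100, 100, 101, 91, 73, 96, 97, 95, 101, 98, 47, 12, 13, 11, 26, 61, 65, 125, 128, 125, 123, 111, 133, 134, 133, 122, 134, 133, 134, 133, 131, 135, 135, 135, 63, 79, 138, 136, 43, 103, 103, 102, 101, 100, 100] 9.15
clock: 9.65
position: [0.5396, -0.1433, 0.0879]
tool_rot: [-0.003, 3.139, 0.002]
wrist_force: [-0.1, 3.5, 8.4]
width: 0.425
finger_force: 27.3
clock: 10.07
position: [0.5382, -0.145, 0.0862]
tool_rot: [0.001, -3.141, 0.002]
wrist_force: [0.7, 0.5, 0.2]
width: 1.002
finger_force: 0.0
[135, 133, 136, 136, 87, 79, 80, 81, 81, 81, 79, 80, 82, 80, 63, 98, 100, 98, 99, 99, 102, 98, 66, 100, 101, 98, 98, 100, 102, 35, 10, 9, 14, 44, 68, 129, 127, 113, 134, 133, 133, 121, 131, 134, 135, 135, 132, 134, 136, 134, 62, 77, 138, 138, 45, 104, 103, 102, 101, 101, 101] 10.1167
```

```bash
python3 -m handwheel '[[0.4,0,0,0,0,0,0],[0.4,0,0,0,0,0,0],[0.4,0,0,0,0,0,0],[0.4,0,0,0,0,0,0],[0.4,0,0,0,0,0,0],[0.4,0,0,0,0,0,0],[1,0,0,0,0,0,0],[1,0,0,0,0,0,0],[1,0,0,0,0,0,0],[1,0,0,0,0,0,0],[1,0,0,0,0,0,0]]' 25; python3 m.py top5
python3 -m handwheel '[[0.4,0,0,0,0,0,0],[0.4,0,0,0,0,0,0],[0.4,0,0,0,0,0,0],[0.4,0,0,0,0,0,0],[0.4,0,0,0,0,0,0],[0.4,0,0,0,0,0,0],[1,0,0,0,0,0,0],[1,0,0,0,0,0,0],[1,0,0,0,0,0,0],[1,0,0,0,0,0,0],[1,0,0,0,0,0,0]]' 25; python3 m.py top6
```

```text
clock: 11.03
position: [0.5382, -0.1451, 0.0862]
tool_rot: [0.001, -3.141, 0.002]
wrist_force: [0.3, 0.7, -0.4]
width: 0.997
finger_force: 0.0
[132, 134, 136, 135, 88, 78, 79, 79, 80, 81, 80, 80, 80, 80, 80, 82, 80, 59, 105, 99, 98, 98, 99, 100, 103, 52, 99, 100, 99, 99, 102, 104, 26, 7, 8, 16, 62, 65, 136, 137, 132, 120, 136, 134, 134, 134, 134, 133, 136, 134, 64, 77, 138, 135, 45, 104, 103, 101, 102, 100, 101] 11.0833
clock: 12.0
position: [0.5382, -0.1451, 0.0862]
tool_rot: [0.001, -3.141, 0.002]
wrist_force: [-0.2, -0.4, -0.5]
width: 1.006
finger_force: 0.0
[134, 133, 137, 136, 89, 79, 80, 81, 80, 80, 81, 80, 79, 78, 82, 80, 80, 81, 79, 80, 76, 100, 99, 98, 98, 101, 100, 93, 52, 99, 100, 101, 103, 104, 28, 7, 5, 34, 139, 137, 135, 134, 134, 135, 133, 133, 132, 132, 136, 134, 82, 77, 138, 136, 48, 105, 105, 102, 101, 100, 101] 12.05
```

```bash
python3 -m handwheel '[[0.4,0,0,0,0,0,0],[0.4,0,0,0,0,0,0],[0.4,0,0,0,0,0,0],[0.4,0,0,0,0,0,0],[0.4,0,0,0,0,0,0],[0.4,0,0,0,0,0,0],[0.4,0,0,0,0,0,0]]' 25;python3 -m handwheel '[[1,0,0,0,0,0,0],[1,0,0,0,0,0,0],[1,0,0,0,0,0,0],[1,0,0,0,0,0,0],[1,0,0,0,0,0,0]]' 25; python3 m.py top7
```

```text
clock: 12.63
position: [0.5395, -0.1432, 0.088]
tool_rot: [-0.003, 3.139, 0.002]
wrist_force: [-1.7, 3.1, 9.0]
width: 0.429
finger_force: 24.6
clock: 13.05
position: [0.5382, -0.1451, 0.0862]
tool_rot: [0.001, -3.141, 0.002]
wrist_force: [-1.0, 0.9, 0.2]
width: 0.998
finger_force: 0.0
[134, 133, 135, 135, 86, 79, 81, 81, 81, 81, 79, 81, 80, 81, 79, 81, 80, 79, 80, 81, 80, 74, 100, 99, 98, 99, 100, 102, 96, 36, 102, 102, 104, 104, 35, 6, 7, 33, 138, 137, 136, 133, 136, 133, 135, 134, 134, 133, 136, 136, 81, 79, 139, 138, 48, 103, 104, 102, 100, 101, 99] 13.1
```

```bash
python3 m.py top7b; python3 -m handwheel '[[0.3,0,0,0,0,0,0],[0.3,0,0,0,0,0,0],[0.3,0,0,0,0,0,0],[0.3,0,0,0,0,0,0],[0.3,0,0,0,0,0,0],[0.3,0,0,0,0,0,0],[0.3,0,0,0,0,0,0],[0.3,0,0,0,0,0,0]]' 28;python3 m.py top8a;python3 -m handwheel '[[1,0,0,0,0,0,0],[1,0,0,0,0,0,0],[1,0,0,0,0,0,0],[1,0,0,0,0,0,0],[1,0,0,0,0,0,0]]' 28; python3 m.py top8
```

```text
[134, 134, 137, 135, 88, 79, 81, 82, 79, 80, 80, 80, 80, 79, 80, 81, 81, 81, 80, 81, 79, 73, 99, 100, 99, 99, 98, 101, 96, 36, 100, 103, 104, 105, 34, 10, 8, 33, 140, 137, 133, 133, 134, 133, 134, 132, 135, 133, 135, 135, 80, 78, 136, 135, 48, 103, 103, 103, 99, 101, 99] 13.15
clock: 13.82
position: [0.5401, -0.1431, 0.0894]
tool_rot: [-0.003, 3.138, 0.003]
wrist_force: [-4.1, 3.0, 16.5]
width: 0.429
finger_force: 26.6
[135, 136, 136, 136, 88, 79, 82, 82, 80, 80, 81, 78, 81, 80, 80, 80, 81, 83, 79, 78, 81, 80, 82, 78, 64, 93, 100, 99, 99, 99, 100, 101, 90, 75, 51, 15, 5, 32, 140, 137, 133, 134, 134, 134, 134, 133, 132, 135, 136, 135, 81, 80, 137, 136, 51, 105, 105, 102, 101, 97, 100] 13.8667
clock: 14.28
position: [0.5382, -0.1449, 0.0862]
tool_rot: [0.001, -3.141, 0.002]
wrist_force: [-0.2, -0.8, 0.3]
width: 0.994
finger_force: 0.0
[132, 135, 134, 137, 86, 79, 78, 81, 80, 79, 81, 80, 81, 79, 81, 80, 80, 80, 81, 79, 80, 81, 80, 42, 102, 101, 101, 99, 100, 101, 105, 57, 103, 107, 53, 11, 5, 32, 139, 136, 132, 133, 135, 133, 134, 133, 134, 132, 134, 135, 81, 80, 138, 136, 49, 104, 103, 103, 102, 101, 98] 14.3333
```

```bash
python3 -m handwheel '[[1,0,0,-0.04,0,0,0],[1,0,0,-0.08,0,0,0],[1,0,0,-0.113,0,0,0],[1,0,0.03,-0.113,0,0,0],[1,0,0.07,-0.113,0,0,0],[1,0,0.11,-0.113,0,0,0],[1,0,0.145,-0.113,0,0,0],[1,0,0.15,-0.113,0,0,0],[1,0,0.15,-0.113,0,0,0],[1,0,0.15,-0.113,0,0,0]]'
python3 - <<'E'
from h import *
s=snap("wrist","w6")
cv2.imwrite("pics/c6.png",cv2.resize(cv2.imread("pics/w6.png")[180:290,200:400],None,fx=4,fy=4,interpolation=cv2.INTER_CUBIC))
E
```

```text
clock: 15.17
position: [0.5384, 0.0048, 0.1993]
tool_rot: [-0.001, 3.141, -0.002]
wrist_force: [-1.0, -0.6, 0.2]
width: 0.999
finger_force: 0.0
```

View pics/c6.png

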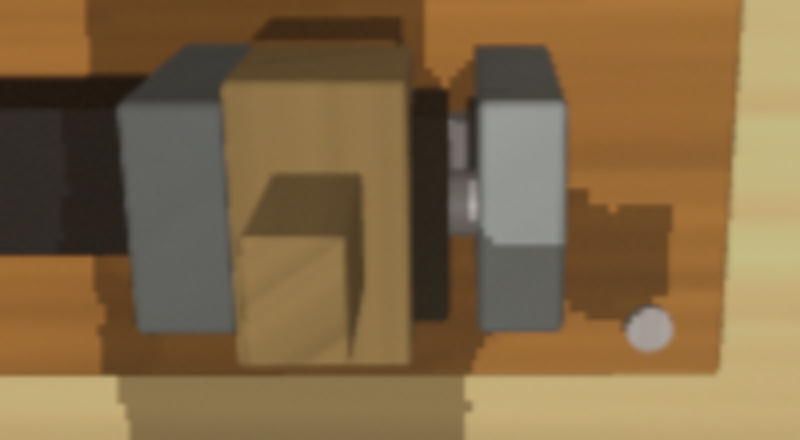

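The block is gripped between the fixed jaw and the pad. At zoomed row 210 the block's right side is at 411, the pad's back at 447 and the post's face at 479.

```bash
python3 - <<'E'
from h import *
s=load("w6")
for u,z in((231,.085),(231,.09),(411,.09),(411,.085),(447,.085),(479,.085),(565,.085)): print(u,z,pt(s,200+u/4,180+210/4,z).round(4))
for u,z in((225,.09),(411,.09),(447,.085),(477,.085),(566,.085)): print(u,z,pt(s,200+u/4,180+110/4,z).round(4))
E
```

```text
231 0.085 [ 0.5349 -0.0414  0.085 ]
231 0.09 [ 0.5333 -0.0404  0.09  ]
411 0.09 [ 0.5333 -0.0049  0.09  ]
411 0.085 [ 0.5348 -0.0051  0.085 ]
447 0.085 [0.5348 0.0022 0.085 ]
479 0.085 [0.5348 0.0086 0.085 ]
565 0.085 [0.5348 0.0259 0.085 ]
225 0.09 [ 0.5132 -0.0405  0.09  ]
411 0.09 [ 0.5131 -0.0047  0.09  ]
447 0.085 [0.5142 0.0022 0.085 ]
477 0.085 [0.5142 0.0081 0.085 ]
566 0.085 [0.5142 0.0256 0.085 ]
```

```bash
python3 -c "
from bench import manip
print(manip.close_job())"
```

```text
the job is handed in; nothing more can be done
None
```

The job is handed in: the block stands tenon up on the rests, gripped with the pad pressed in about 8.5–9 mm of its 14 mm travel (roughly 15–16 N). This is measured from the wrist camera, with the trigger released and the arm clear, at about 15 s.

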